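Close up the utensil stand: hook collar on, snap cap clicked home

ROBOT

A 6-joint arm with a two-finger parallel gripper is mounted at the origin on the work surface. World frame = base frame: x ahead of the robot, y to its left, z up, the work surface at z = 0. Lengths are in m, angles in rad, forces in N, time in s.
With the tool pointing down it reaches from about 0.35 to 0.875 m from the base axis. Payload 4.2 kg.
Tool frame: the origin (TCP) lies midway between the tips of the shut fingers; the grasp point (between the pads) lies 19 mm behind it; z points along the fingers, y is the direction in which the jaws open and shut (so a half turn about z gives the same grasp; the last joint's range is limited). The gripper opens to 85 mm and grips with 20 to 120 N. Pads are 22 mm wide; open, the fingers measure 114 mm over their backs; the gripper's body (76 mm by 85 mm) begins 54 mm behind the grasp point. The pads swing forward as they close: fully open they stand 13 mm farther back than shut.
Start: joints at [1.396, 0.385, 0.008, 0, -1.194, -0.259], TCP at [0.263, 0.567, 0.231] pointing down, gripper open.
Joint ranges: [-3.14, 3.14], [-1.21, 2.06], [-1.07, 1.41], [-3.16, 2.05], [-2.99, -0.16], [-3.1, 3.1]. Speed limits (rad/s): [2.79, 2.79, 3.14, 3.14, 3.14, 3.14].

INTERFACE

Orientations are given as a rotation vector (axis times angle).
In Python, from bench import arm, imaging gives the robot as it stands. The module is installed in compiled form; this text tells all that it offers.
- The arm moves only by the tool servo_tool, never from a script. Its argument "increments" is one flat list of numbers, 7 for each row, row after row: the gripper command: -1 is shut, 1 is fully open, values between are in proportion, then the shift along the tool's x, y, z scaled (see below), then the turn, a rotation vector about the tool's x, y, z scaled (see below). In form: [fingers, tx, ty, tz, ax, ay, az, fingers, tx, ty, tz, ax, ay, az, ...]. A call has 1 to 12 rows; each row shifts and turns the commanded pose from where the row before left it, along the tool's axes as they then stand; what a row does not reach is not made up. The controller multiplies each number of a shift by 0.025 m and each number of a turn by 6 degrees. A row lasts 1/10 s, in which the tool goes at most 50 mm and 8.59 degrees, less where a joint would pass 70% of its speed; a pose out of reach is approached as far as the arm can. A call with a number of a shift or a turn outside -1 to 1 is refused whole. A call with a gripper value outside its range is refused whole. The fingers move at their own pace and stop on an object; "squeeze" is the grip in N (left out, the last holds). Time passes only in rows, so rows that do not move let the fingers close. It gives the time, the measured TCP pose, the force and the opening at its end, in the units of the state.
- arm.observe(): the state, without advancing time (a new reading comes with each control period).
- imaging.read_camera(name): name is "scene" or "top" or "wrist"; returns a dict with "pixels" (400x640x3 uint8, red, green, blue), "fx", "fy", "cx", "cy" (pixels), "world_from_camera" (4x4, takes a point from camera to world coordinates); the wrist camera has in their place "mount" (4x4, takes a point from camera to tool coordinates, whose origin is the TCP and whose axes are the flange's). Camera axes: x right, y up, looking along -z (the intrinsics and any distortion apply to the point x, -y, -z); pixel columns grow to the right and rows downward; lengths in m; the calibration is good to about 2 mm. A picture is of the moment at which its call begins: read the wrist's pose just before it. There is no depth.
- arm.sign_off(): hands the job in, once; it reports no verdict.
The state is a dict: "time_s": time; "joint_positions": joint angles; "joint_velocities": joint speeds; "effort": joint torques, N m; "ee_pos": TCP position; "tcp_rot": TCP orientation; "contact_force": force on the tool from outside, world axes, zero at the start; "moment": the same for the moment, N m; "grip_width": opening from 0.0 (shut) to 1.0 (fully open).
Only numpy, scipy, OpenCV 4.12 (cv2) and the standard library are available. Lean on these libraries where they do the work, as an engineer would, in place of code of your own. Each camera call takes 0.05 s, during which the arm holds its last target.

TASK

Put the small utensil stand together: slide the wooden hook collar down over the upright shaft until it sits on the step, then set the black cap, open side down, on the stud at the top of the shaft and press until it clicks and is fully home. Keep pressing after the click: finish with the hand still pushing the cap firmly down, not letting go. Leave the other kitchen things on the table where they are.

Things in the scene. Friction and masses are not known exactly. Their poses are not given: they have to be found in the camera images.
- stand_rest (a point): The utensil stand is fixed to the table: a dark round base plate (diameter 124 mm, 12 mm thick), a step (diameter 44 mm, its top 30 mm above the table), a bare steel shaft (diameter 24 mm, from 30 to 88 mm above the table) and a stud on the shaft's top. This point is on the shaft axis at the top of the step, 30 mm above the table: the collar's underside comes to rest here. z up.
- stand_seat (a point): Point on the shaft axis at the flat top of the shaft, 88 mm above the table, where the cap's rim lands. The stud stands on it: diameter 14 mm, 20 mm high, its last 5 mm tapering to 6 mm diameter. Four spring catches at 90 degrees stick out of the stud to a diameter of 23 mm, widest 6.5 mm above this point, with 45 degree ramps above and below; they give way inwards. z up.
- collar_center (a point): Hook collar, loose, standing upright on the table: wooden hub, a tube of outside diameter 50 mm, through bore 30 mm, height 55 mm, with four thin steel hooks (5 mm bar) at 90 degrees around its foot. Hooks run out to 67 mm from the axis, 6 mm above the hub's underside, and turn up at their ends to 25 mm above it. 160 g, more or less. This point is on the hub's axis half-way up, 27.5 mm above its underside; z is the hub's axis, up; x points midway between two hooks.
- cap_center (a point): Snap cap, loose, standing on the table with its open side down: plain black cylinder, diameter 36 mm, height 38 mm, top edge bevelled. About 50 g. This point is on its axis half-way up, 19 mm above the open rim; z is its axis, up.
- cap_mouth (a point): Centre of the cap's open rim (its underside). The mouth is a lip of bore 19 mm, 3 mm thick; above it the bore widens to 26 mm, up to 24 mm from the rim. Pressed down on the stud, the lip meets the catches when the rim is about 8 mm above stand_seat, resists with up to roughly 10 to 15 N, lets go with a click when the rim is about 3 to 5 mm above it, and lands on stand_seat, where this point and stand_seat coincide.
Not all that is in view belongs to the job. Several things look just like the part that bears cap_center: the one meant starts farthest from the robot's base.

How it is judged:
By the outcome, as a careful person would: the job done as asked, in the order asked, and still so for the second after the job is handed in, while the arm keeps its last pose, push and grip.
It also fails if it takes over 67 s, if anything falls off the work surface, if the arm or the gripper's body presses on something with over 40 N, if the wrist force passes 120 N, or if a joint passes its speed limit or range.

## Working session

There is one attempt and no reset: what is moved stays moved. The work goes in short steps, Python scripts to look and compute and a tool call to move; the robot and the scene stay as the last step left them, time stands still between calls to the robot, and variables do not carry over. Pictures are saved under pics/ and viewed, and the job is handed in when it is done.

Besides the shell and the picture viewer there is one more tool, called after "Call:" by a JSON object that holds its "fn" and its "kwargs". servo_tool: Moves the arm, as the interface text tells. Shifts and turns lie within -1 to 1; 1 stands for 0.025 m of shift or 6 degrees of turn. Its arguments: {"type":"object","properties":{"increments":{"type":"array"},"squeeze":{"type":"number"}},"required":["increments"]}

```bash
mkdir -p pics; python3 - <<'E'
from bench import arm, imaging
import cv2, numpy as np
print(arm.observe())
for n in ["scene","top","wrist"]:
    d=imaging.read_camera(n)
    cv2.imwrite(f"pics/{n}0.png",d["pixels"][:,:,::-1])
    print(n,{k:(np.round(v,4).tolist() if hasattr(v,'tolist') else v) for k,v in d.items() if k!="pixels"})
E
```

```text
{'time_s': 0.0, 'joint_positions': array([ 1.39559487e+00,  3.85580292e-01,  6.61264028e-03, -5.10209999e-04,
       -1.19399904e+00, -2.58580658e-01]), 'joint_velocities': array([ 0.00131419, -0.00092181,  0.00059113,  0.00071765,  0.00075132,
        0.00143742]), 'effort': array([-2.95900090e-04, -3.92286551e+01,  1.88402975e+01,  4.18608204e+00,
       -4.67573424e-03, -8.35341183e-06]), 'ee_pos': array([0.26243523, 0.5665823 , 0.23020043]), 'tcp_rot': array([ 3.06578827e+00, -6.75871306e-01, -6.01739992e-04]), 'contact_force': array([-0.28474083,  0.71827658, -0.37220465]), 'moment': array([-0.04223008,  0.03553109,  0.01444882]), 'grip_width': 1.001149699608628}
scene {'fx': 365.88868058706413, 'fy': 365.88868058706413, 'cx': 315.04456266106286, 'cy': 199.12056059691267, 'world_from_camera': [[0.0281, -0.6682, 0.7435, 1.16], [0.9996, 0.0151, -0.0241, -0.0308], [0.0049, 0.7438, 0.6684, 0.6345], [0.0, 0.0, 0.0, 1.0]]}
top {'fx': 498.45064185576666, 'fy': 498.45064185576666, 'cx': 317.23322726137116, 'cy': 202.9167652475468, 'world_from_camera': [[0.0242, 0.9947, -0.1004, 0.4053], [-0.9997, 0.0243, 0.0001, -0.0044], [0.0026, 0.1003, 0.995, 1.0321], [0.0, 0.0, 0.0, 1.0]]}
wrist {'fx': 285.7390563290473, 'fy': 285.7390563290473, 'cx': 318.31620474444776, 'cy': 197.53810740343863, 'mount': [[-0.0006, 0.9528, 0.3035, 0.0782], [1.0, 0.0007, -0.0002, 0.0], [-0.0004, 0.3035, -0.9528, -0.1431], [0.0, 0.0, 0.0, 1.0]]}
```

View pics/scene0.png

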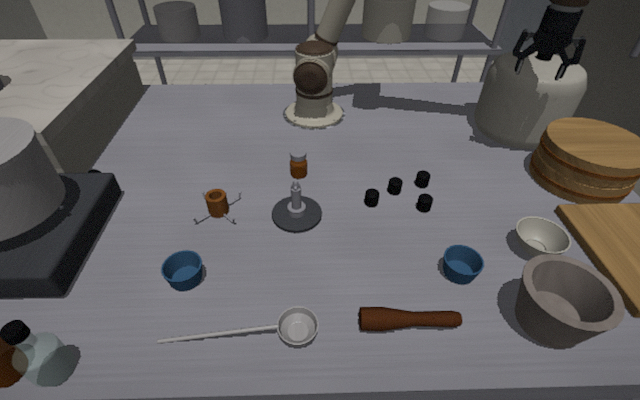

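View pics/top0.png

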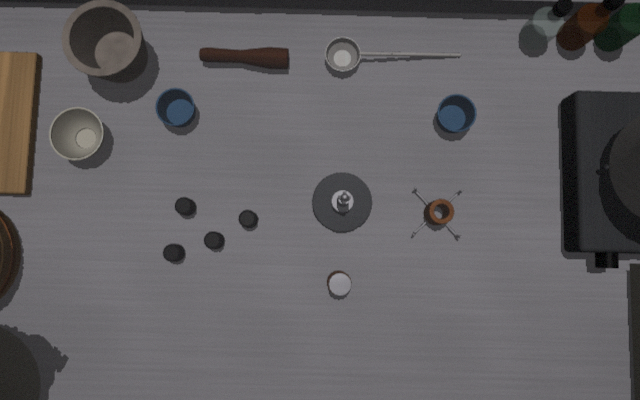

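View pics/wrist0.png

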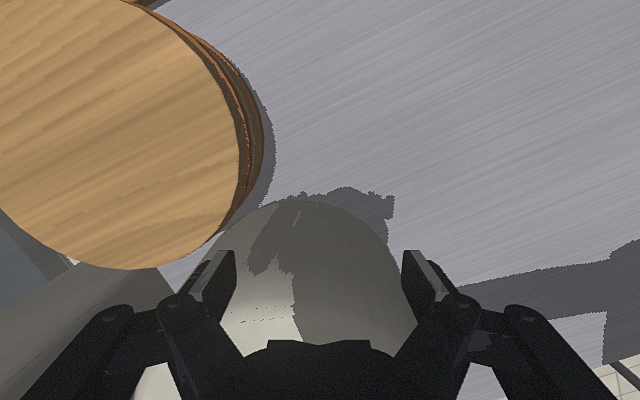

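```bash
cat > h.py <<'E'
from bench import arm, imaging
import cv2, numpy as np
from scipy.spatial.transform import Rotation as R
def ray(d,u,v,T=None):
    T=d["world_from_camera"] if T is None else T
    c=np.array([(u-d["cx"])/d["fx"],-(v-d["cy"])/d["fy"],-1])
    return T[:3,3],T[:3,:3]@c
def px2w(d,u,v,z,T=None):
    o,r=ray(d,u,v,T); return o+r*(z-o[2])/r[2]
def w2px(d,p,T=None):
    T=d["world_from_camera"] if T is None else T
    c=T[:3,:3].T@(np.asarray(p)-T[:3,3]); c=c/-c[2]
    return d["cx"]+d["fx"]*c[0], d["cy"]-d["fy"]*c[1]
def wristT(d,s):
    E=np.eye(4);E[:3,:3]=R.from_rotvec(s["tcp_rot"]).as_matrix();E[:3,3]=s["ee_pos"]
    return E@d["mount"]
E
python3 - <<'E'
from h import *
d=imaging.read_camera("top"); s=d["pixels"]
for n,u,v,z in [("cA",185,205.5,.038),("cB",248,218,.038),("cC",214,239.5,.038),("cD",174,252.5,.038),("plate",342,203,.012),("stud",343,197,.108),("collar",441,211,.055),("h1",415,190,.025),("h2",460,191,.025),("h3",458,237,.025),("h4",412,237,.025),("jar",340,285,.08)]:
    p=px2w(d,u,v,z); print(n,p.round(3),np.hypot(*p[:2]).round(3))
a=cv2.resize(s[160:300,150:280],None,fx=4,fy=4,interpolation=cv2.INTER_CUBIC)
a=cv2.convertScaleAbs(a,alpha=2); cv2.imwrite("pics/caps.png",a[:,:,::-1])
a=cv2.resize(s[150:260,300:480],None,fx=4,fy=4,interpolation=cv2.INTER_CUBIC); cv2.imwrite("pics/col.png",a[:,:,::-1])
E
```

```text
cA [0.494 0.26  0.038] 0.558
cB [0.472 0.133 0.038] 0.49
cC [0.427 0.199 0.038] 0.471
cD [0.4   0.277 0.038] 0.486
plate [ 0.509 -0.055  0.012] 0.512
stud [ 0.511 -0.052  0.108] 0.513
collar [ 0.494 -0.248  0.055] 0.553
h1 [ 0.538 -0.203  0.025] 0.575
h2 [ 0.538 -0.295  0.025] 0.614
h3 [ 0.445 -0.29   0.025] 0.531
h4 [ 0.442 -0.197  0.025] 0.484
jar [ 0.347 -0.051  0.08 ] 0.35
```

View pics/caps.png

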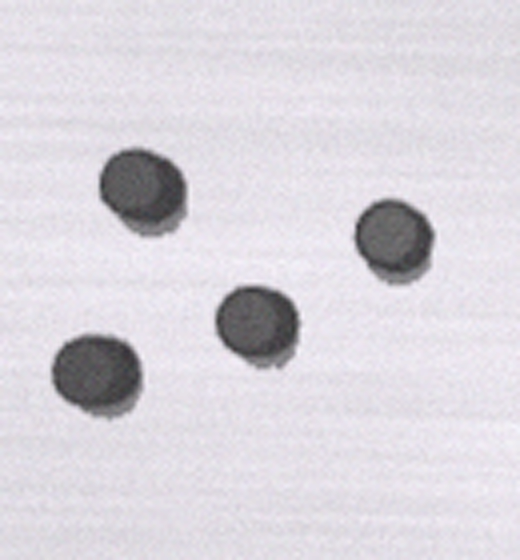

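View pics/col.png

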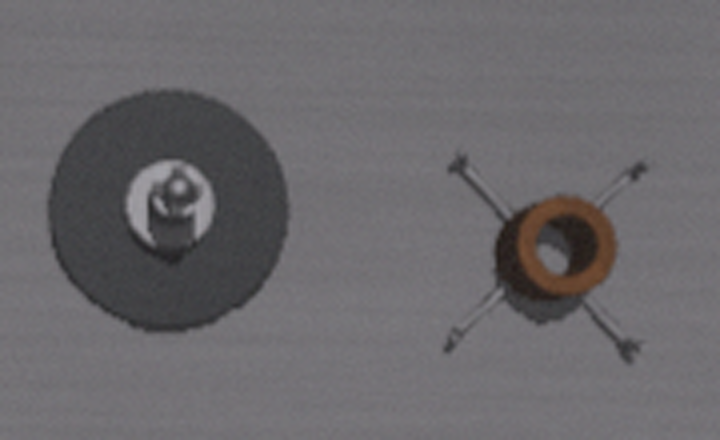

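Black caps in the top view, with distance from the base:
- A at (185,206): 0.558 m
- B at (248,219): 0.490 m
- C at (214,240): 0.471 m
- D at (174,253): 0.486 m

A is clearly the farthest, so it is the one meant, and the enlarged crop confirms this. The stand is at (343,197) and the collar at (441,211), with its hooks on the diagonals. I'll turn to yaw 0 and fly over the stand.

Call:
{"fn": "servo_tool", "kwargs": {"increments": [1,0.5,0,0,0,0,-1,1,0.5,0,0,0,0,-1,1,0,0,0,0,0,-1,1,0,0,0,0,0,-1,1,0,0,0,0,0,-0.15,1,0,0,0,0,0,0], "squeeze": 40}}

```text
time_s: 0.8
ee_pos: [0.2858, 0.5577, 0.2311]
tcp_rot: [3.141, -0.001, -0.0]
contact_force: [0.2, -0.1, 0.7]
grip_width: 1.001
```

Call:
{"fn": "servo_tool", "kwargs": {"increments": [1,0.4,1,0,0,0,0,1,0.4,1,0,0,0,0,1,0.4,1,0,0,0,0,1,0.4,1,0,0,0,0,1,0.4,1,0,0,0,0,1,0.4,1,0,0,0,0,1,0.4,1,0,0,0,0,1,0.4,1,0,0,0,0,1,0.4,1,0,0,0,0,1,0.4,1,0,0,0,0,1,0.4,1,0,0,0,0,1,0.4,1,0,0,0,0]}}

```text
time_s: 2.0
ee_pos: [0.4063, 0.2569, 0.2315]
tcp_rot: [-3.141, 0.001, -0.0]
contact_force: [-0.1, 0.5, 0.1]
grip_width: 0.998
```

Call:
{"fn": "servo_tool", "kwargs": {"increments": [1,0.35,1,0,0,0,0,1,0.35,1,0,0,0,0,1,0.35,1,0,0,0,0,1,0.35,1,0,0,0,0,1,0.35,1,0,0,0,0,1,0.35,1,0,0,0,0,1,0.35,1,0,0,0,0,1,0.35,1,0,0,0,0,1,0.35,1,0,0,0,0,1,0.35,1,0,0,0,0,1,0.35,1,0,0,0,0,1,0.35,1,0,0,0,0]}}

```text
time_s: 3.2
ee_pos: [0.5115, -0.043, 0.2314]
tcp_rot: [-3.142, 0.001, -0.0]
contact_force: [0.2, 0.9, -0.3]
grip_width: 1.002
```

Call:
{"fn": "servo_tool", "kwargs": {"increments": [1,0,0.4,0,0,0,0,1,0,0,0,0,0,0,1,0,0,0,0,0,0]}}

```text
time_s: 3.5
ee_pos: [0.511, -0.0516, 0.2313]
tcp_rot: [-3.141, -0.0, 0.0]
contact_force: [0.1, 0.4, 0.2]
grip_width: 1.002
```

```bash
python3 - <<'E'
from h import *
s=arm.observe();d=imaging.read_camera("wrist");T=wristT(d,s)
print(s["ee_pos"])
np.savez("w1.npz",img=d["pixels"],T=T)
a=d["pixels"].copy()
cv2.imwrite("pics/w1.png",a[:,:,::-1])
for p in [(.51,-.056,.012),(.51,-.056,.108),(.51,-.056,.088)]: print(np.round(w2px(d,p,T),1))
E
```

```text
[ 0.51101518 -0.05164482  0.23132204]
[321.5 170.8]
[322.5 191.9]
[322.2 186.4]
```

View pics/w1.png

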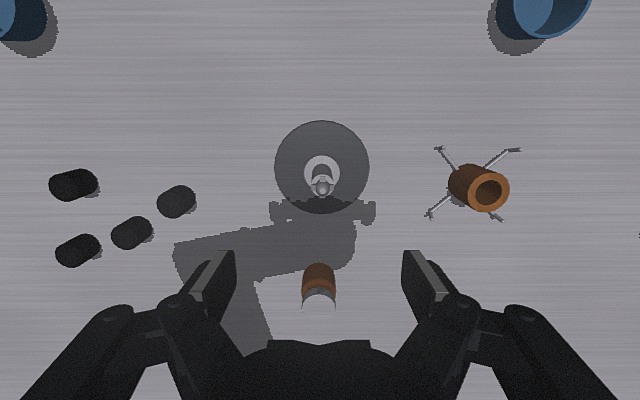

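```bash
cat > fit.py <<'E'
from h import *
from scipy.optimize import least_squares
# fit projected circle (plate top r=.062,z=.012) via edge points: dark segmentation
def plate(d,img,T,guess,r=.062,z=.012):
    # subpixel radial edge search
    g=cv2.GaussianBlur(cv2.cvtColor(img,cv2.COLOR_RGB2GRAY),(3,3),0).astype(np.float32)
    pts=[]
    for a in np.linspace(0,2*np.pi,120,endpoint=False):
        rr=np.linspace(r-.012,r+.012,60)
        P=[w2px(d,(guess[0]+q*np.cos(a),guess[1]+q*np.sin(a),z),T) for q in rr]
        P=np.array(P,np.float32)
        v=cv2.remap(g,P[None,:,0],P[None,:,1],cv2.INTER_LINEAR)[0]
        gr=np.gradient(v); i=gr.argmax()
        if gr[i]>1.0: pts.append(px2w(d,*P[i],z,T)[:2])
    pts=np.array(pts)
    f=lambda p:np.hypot(*(pts-p[:2]).T)-p[2]
    s=least_squares(f,[*guess[:2],r],loss="soft_l1",f_scale=.001)
    return s.x,np.median(abs(f(s.x))),len(pts)
E
python3 - <<'E'
from fit import *
z=np.load("w1.npz"); w=imaging.read_camera("wrist")
print("wrist",plate(w,z["img"],z["T"],(.515,-.055)))
for n in ["top","scene"]:
    d=imaging.read_camera(n); print(n,plate(d,d["pixels"],d["world_from_camera"],(.511,-.055)))
    if n=="scene":
        cv2.imwrite("pics/sc1.png",cv2.resize(d["pixels"][130:240,180:340],None,fx=5,fy=5,interpolation=2)[:,:,::-1])
E
```

```text
wrist (array([ 0.51214798, -0.05579603,  0.06151587]), np.float64(0.00022065944067421392), 120)
top (array([ 0.51137491, -0.05440163,  0.06163611]), np.float64(0.0008423849685699862), 88)
scene (array([ 0.51662357, -0.05537452,  0.06366054]), np.float64(0.0013782025718204818), 109)
```

View pics/sc1.png

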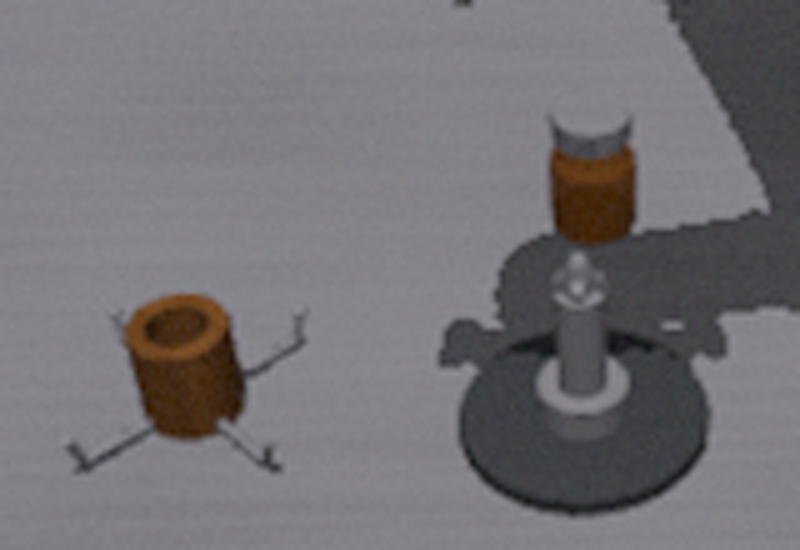

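Call:
{"fn": "servo_tool", "kwargs": {"increments": [1,-0.09,1,0,0,0,0,1,-0.09,1,0,0,0,0,1,-0.09,1,0,0,0,0,1,-0.09,1,0,0,0,0,1,-0.09,1,0,0,0,0,1,-0.09,1,0,0,0,0,1,-0.09,1,0,0,0,0,1,-0.09,1,0,0,0,0,1,0,0,0,0,0,0,1,0,0,0,0,0,0]}}

```text
time_s: 4.7
ee_pos: [0.4934, -0.2517, 0.2312]
tcp_rot: [-3.141, -0.001, 0.0]
contact_force: [0.1, -0.3, -0.2]
grip_width: 0.997
```

```bash
python3 - <<'E'
from fit import *
s=arm.observe();d=imaging.read_camera("wrist");T=wristT(d,s)
print(s["ee_pos"],s["joint_positions"].round(2))
np.savez("w2.npz",img=d["pixels"],T=T)
cv2.imwrite("pics/w2.png",d["pixels"][:,:,::-1])
z=np.load("w1.npz");
for v in (186,187,188): print("tip",px2w(d,322,v,.107,z["T"]))
# collar top disc: orange mask
cr=cv2.resize(d["pixels"][100:260,240:400],None,fx=4,fy=4,interpolation=2); cv2.imwrite("pics/w2c.png",cr[:,:,::-1])
E
```

```text
[ 0.49343953 -0.25172288  0.23116275] [-0.18  0.26 -0.17 -0.   -1.14  1.75]
tip [ 0.5156954  -0.05548628  0.107     ]
tip [ 0.51468927 -0.05548974  0.107     ]
tip [ 0.51368092 -0.0554932   0.107     ]
```

View pics/w2c.png

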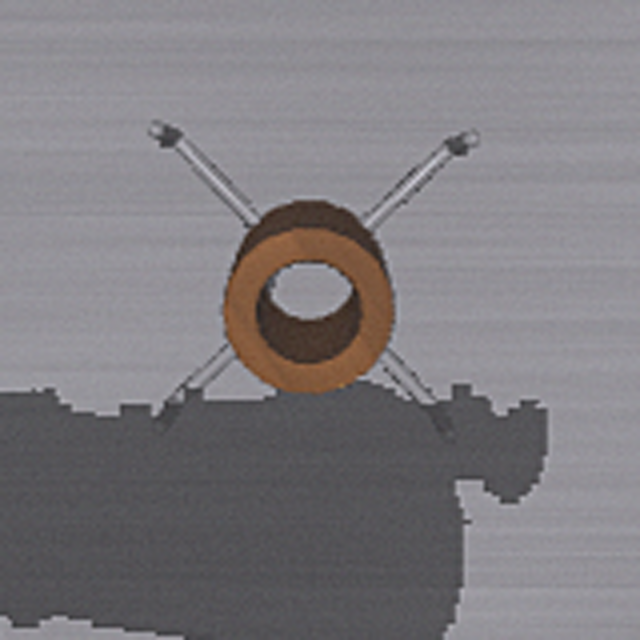

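```bash
python3 - <<'E'
from fit import *
z=np.load("w2.npz");d=imaging.read_camera("wrist");T=z["T"];img=z["img"]
hs=[]
for u,v in [(157,130),(470,140),(445,434),(165,424)]:
    p=px2w(d,240+u/4,100+v/4,.025,T);hs.append(p[:2])
hs=np.array(hs);c=hs.mean(0);print(c,np.hypot(*(hs-c).T),np.degrees(np.arctan2((hs-c)[:,1],(hs-c)[:,0])))
# top disc: outer edge fit using orange brightness
hsv=cv2.cvtColor(img,cv2.COLOR_RGB2HSV)
m=((hsv[...,1]>110)&(img[...,0]>105)).astype(np.uint8)
m[:100]=0;m[260:]=0
cs,_=cv2.findContours(m,cv2.RETR_EXTERNAL,cv2.CHAIN_APPROX_NONE);k=max(cs,key=cv2.contourArea)
P=np.array([px2w(d,*p[0],.055,T)[:2] for p in k])
f=lambda q:np.hypot(*(P-q[:2]).T)-q[2]
print(least_squares(f,[.493,-.25,.025],loss="soft_l1",f_scale=.001).x, len(k), abs(f([.493,-.25,.025])).max())
E
```

```text
[ 0.49372499 -0.25076233] [0.06625547 0.06612871 0.06544702 0.06488867] [  43.33827841  -46.85132948 -137.74951082  133.86931724]
[ 0.49381445 -0.25003988  0.02361106] 116 0.0027894319825158657
```

Call:
{"fn": "servo_tool", "kwargs": {"increments": [1,0.02,-0.06,1,0,0,0,1,0,0,1,0,0,0,1,0,0,1,0,0,0,1,0,0,1,0,0,0,1,0,0,1,0,0,0,1,0,0,1,0,0,0,1,0,0,1,0,0,0,1,0,0,0.7,0,0,0,1,0,0,0.4,0,0,0,1,0,0,0.34,0,0,0,1,0,0,0,0,0,0]}}

```text
time_s: 5.9
ee_pos: [0.4938, -0.25, 0.0197]
tcp_rot: [-3.141, -0.002, 0.002]
contact_force: [0.1, -0.2, -0.1]
grip_width: 1.0
```

```bash
python3 - <<'E'
from h import *
s=arm.observe();d=imaging.read_camera("wrist");T=wristT(d,s)
cv2.imwrite("pics/w3.png",d["pixels"][:,:,::-1]);print(s["ee_pos"],s["contact_force"])
E
```

```text
[ 0.49379121 -0.25001193  0.01974909] [ 0.1440344  -0.2170008  -0.11288315]
```

View pics/w3.png

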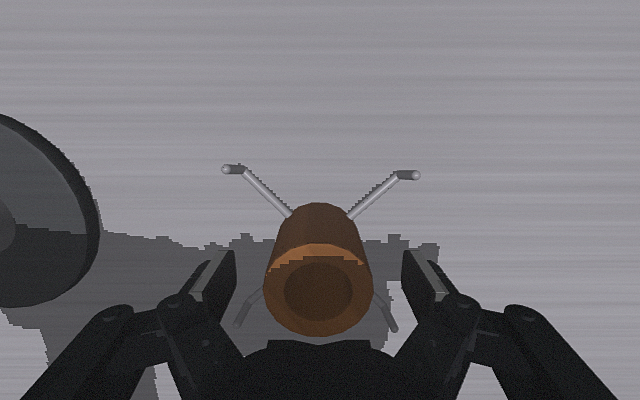

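The hub (centre about (318,290)) sits centred between the pads, with the hooks clear on the diagonals. Closing.

Call:
{"fn": "servo_tool", "kwargs": {"increments": [-1,0,0,0,0,0,0,-1,0,0,0,0,0,0,-1,0,0,0,0,0,0,-1,0,0,0,0,0,0,-1,0,0,0,0,0,0,-1,0,0,0,0,0,0,-1,0,0,0,0,0,0,-1,0,0,0,0,0,0,-1,0,0,0,0,0,0,-1,0,0,0,0,0,0], "squeeze": 40}}

```text
time_s: 6.95
ee_pos: [0.4947, -0.2507, 0.0213]
tcp_rot: [3.141, 0.002, 0.003]
contact_force: [-0.3, 0.3, 5.9]
grip_width: 0.565
```

Call:
{"fn": "servo_tool", "kwargs": {"increments": [-1,0,0,-0.3,0,0,0,-1,0,0,-0.7,0,0,0,-1,0,0,-1,0,0,0,-1,0,0,-1,0,0,0,-1,0,0,-1,0,0,0,-1,0,0,-1,0,0,0,-1,0,0,-0.2,0,0,0,-1,0,0,0,0,0,0]}}

```text
time_s: 7.75
ee_pos: [0.4939, -0.2504, 0.1506]
tcp_rot: [-3.141, -0.001, -0.002]
contact_force: [0.1, 0.6, -2.3]
grip_width: 0.564
```

```bash
python3 - <<'E'
from h import *
s=arm.observe();d=imaging.read_camera("wrist");T=wristT(d,s)
np.savez("w4.npz",img=d["pixels"],T=T)
cv2.imwrite("pics/w4.png",d["pixels"][:,:,::-1]);print(s["ee_pos"],s["contact_force"],s["tcp_rot"])
E
```

```text
[ 0.49389172 -0.25039644  0.15055957] [ 0.10896374  0.55896515 -2.25075958] [-3.14127708e+00 -6.00192192e-04 -1.73050684e-03]
```

View pics/w4.png

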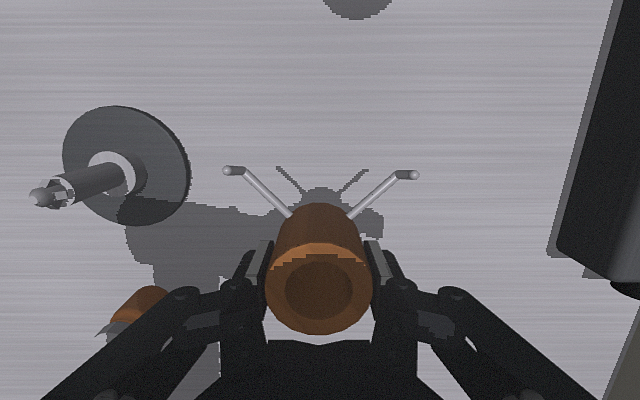

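Call:
{"fn": "servo_tool", "kwargs": {"increments": [-1,0,0,-0.6,0,0,0,-1,0.09,-0.6,0,0,0,0,-1,0.09,-1,0,0,0,0,-1,0.09,-1,0,0,0,0,-1,0.09,-1,0,0,0,0,-1,0.1,-1,0,0,0,0,-1,0.1,-1,0,0,0,0,-1,0.1,-1,0,0,0,0,-1,0.1,-0.8,0,0,0,0,-1,0.1,-0.4,0,0,0,0,-1,0,0,0,0,0,0,-1,0,0,0,0,0,0]}}

```text
time_s: 9.0
ee_pos: [0.5149, -0.0556, 0.1646]
tcp_rot: [3.141, 0.002, -0.002]
contact_force: [-0.1, -0.2, -1.1]
grip_width: 0.569
```

```bash
python3 - <<'E'
from fit import *
s=arm.observe();d=imaging.read_camera("wrist");T=wristT(d,s)
z=np.load("w4.npz");print("w4 plate",plate(d,z["img"],z["T"],(.512,-.056)))
try: print("w5 plate",plate(d,d["pixels"],T,(.512,-.056)))
except Exception as e: print(e)
c=imaging.read_camera("scene");t=imaging.read_camera("top")
print(s["ee_pos"],s["contact_force"],s["tcp_rot"])
a=cv2.resize(c["pixels"][120:240,230:370],None,fx=4,fy=4,interpolation=2)
b=cv2.resize(d["pixels"],(576,360)); 
cv2.imwrite("pics/w5.png",b[:,:,::-1]);cv2.imwrite("pics/s5.png",a[:,:,::-1])
E
```

```text
w4 plate (array([ 0.51225476, -0.05832861,  0.06246614]), np.float64(0.0008561284008351128), 120)
w5 plate (array([ 0.51126876, -0.0557229 ,  0.06198241]), np.float64(0.0006617676564852036), 108)
[ 0.51487637 -0.0555673   0.16455374] [-0.07447166 -0.24441508 -1.06779361] [ 3.14137831e+00  1.55959058e-03 -2.49511172e-03]
```

View pics/w5.png

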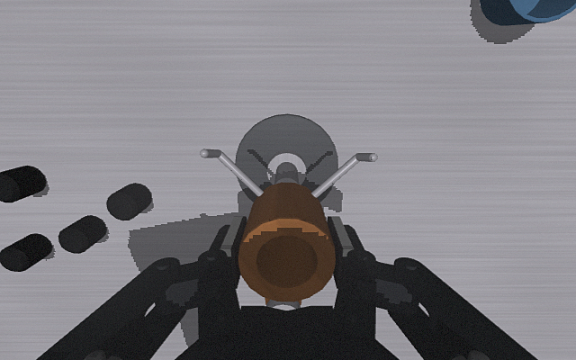

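View pics/s5.png

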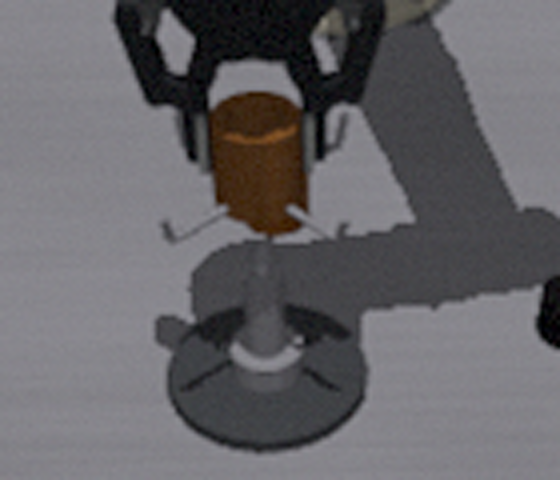

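Call:
{"fn": "servo_tool", "kwargs": {"increments": [-1,-0.1,0,0,0,0,0,-1,0,0,0.5,0,0,0,-1,0,0,0.6,0,0,0,-1,0,0,0.4,0,0,0,-1,0,0,0.3,0,0,0,-1,0,0,0.2,0,0,0,-1,0,0,0,0,0,0,-1,0,0,0,0,0,0]}}

```text
time_s: 9.95
ee_pos: [0.5131, -0.0555, 0.1156]
tcp_rot: [3.142, 0.001, 0.001]
contact_force: [0.3, -0.1, -0.9]
grip_width: 0.564
```

Call:
{"fn": "servo_tool", "kwargs": {"increments": [-1,0,0,0.2,0,0,0,-1,0,0,0.2,0,0,0,-1,0,0,0.1,0,0,0,-1,0,0,0,0,0,0]}}

```text
time_s: 10.35
ee_pos: [0.5125, -0.0556, 0.1023]
tcp_rot: [3.141, 0.001, -0.002]
contact_force: [-0.6, -0.4, -0.5]
grip_width: 0.565
```

Call:
{"fn": "servo_tool", "kwargs": {"increments": [-1,0,0,0.3,0,0,0,-1,0,0,0.4,0,0,0,-1,0,0,0.4,0,0,0,-1,0,0,0.4,0,0,0,-1,0,0,0.3,0,0,0,-1,0,0,0.1,0,0,0,-1,0,0,0,0,0,0]}}

```text
time_s: 11.05
ee_pos: [0.5126, -0.0556, 0.0547]
tcp_rot: [3.141, 0.001, -0.002]
contact_force: [-0.0, -0.1, -1.2]
grip_width: 0.568
```

Call:
{"fn": "servo_tool", "kwargs": {"increments": [-1,0,0,0.12,0,0,0,-1,0,0,0.08,0,0,0,-1,0,0,0,0,0,0,-1,0,0,0,0,0,0]}}

```text
time_s: 11.45
ee_pos: [0.5132, -0.0555, 0.0513]
tcp_rot: [-3.142, -0.002, -0.002]
contact_force: [-2.1, 0.7, 5.9]
grip_width: 0.565
```

Call:
{"fn": "servo_tool", "kwargs": {"increments": [1,0,0,0,0,0,0,1,0,0,0,0,0,0,1,0,0,0,0,0,0,1,0,0,0,0,0,0,1,0,0,0,0,0,0,1,0,0,0,0,0,0,1,0,0,0,0,0,0]}}

```text
time_s: 12.15
ee_pos: [0.5128, -0.0555, 0.0503]
tcp_rot: [3.142, 0.001, -0.0]
contact_force: [0.7, 0.2, -0.5]
grip_width: 1.003
```

Call:
{"fn": "servo_tool", "kwargs": {"increments": [1,0,0,-0.4,0,0,0,1,0,0,-0.8,0,0,0,1,0,0,-1,0,0,0,1,0,0,-1,0,0,0,1,0,0,-1,0,0,0,1,0,0,-1,0,0,0,1,0,0,-1,0,0,0,1,0,0,-0.8,0,0,0,1,0,0,0,0,0,0,1,0,0,0,0,0,0]}}

```text
time_s: 13.15
ee_pos: [0.5125, -0.0554, 0.2257]
tcp_rot: [-3.141, -0.001, -0.001]
contact_force: [-0.2, -0.3, -1.2]
grip_width: 0.999
```

```bash
python3 - <<'E'
from fit import *
s=arm.observe();d=imaging.read_camera("wrist");T=wristT(d,s)
np.savez("w6.npz",img=d["pixels"],T=T)
c=imaging.read_camera("scene")
print(s["ee_pos"],s["contact_force"],s["grip_width"])
print(plate(d,d["pixels"],T,(.512,-.056)))
for z in(.088,.107): print(np.round(w2px(d,(.512,-.0558,z),T),1))
a=cv2.resize(c["pixels"][120:240,230:370],None,fx=4,fy=4,interpolation=2)
b=cv2.resize(d["pixels"][100:260,220:420],None,fx=4,fy=3.5,interpolation=2) if 0 else cv2.resize(d["pixels"][110:250,230:410],None,fx=4,fy=4,interpolation=2)
cv2.imwrite("pics/w6.png",b[:,:,::-1]);cv2.imwrite("pics/s6.png",a[:,:,::-1])
E
```

```text
[ 0.51254375 -0.05541583  0.22572679] [-0.1510029  -0.2616885  -1.23663752] 0.9993173950555635
(array([ 0.51220339, -0.05578371,  0.06155902]), np.float64(0.0002791913296531362), 119)
[318.5 187.6]
[318.5 192.9]
```

View pics/w6.png

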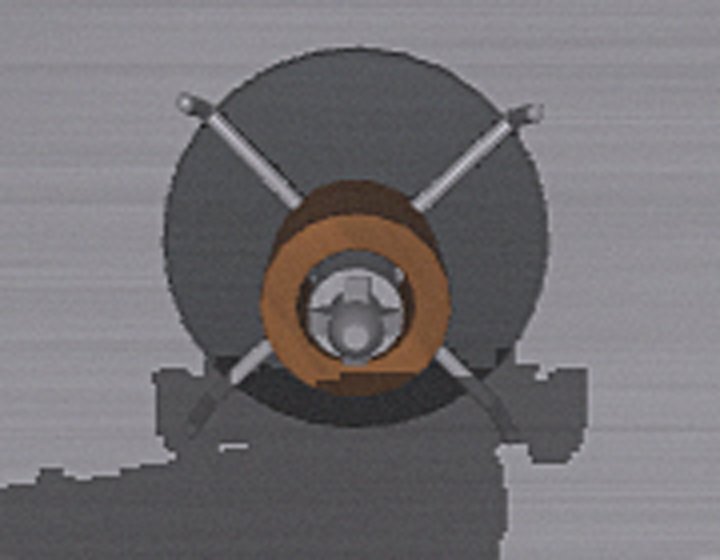

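View pics/s6.png

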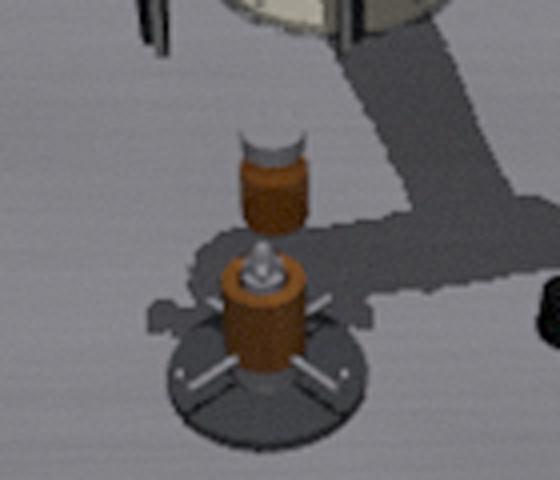

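Call:
{"fn": "servo_tool", "kwargs": {"increments": [1,-0.06,-1,0,0,0,0,1,-0.06,-1,0,0,0,0,1,-0.06,-1,0,0,0,0,1,-0.06,-1,0,0,0,0,1,-0.06,-1,0,0,0,0,1,-0.06,-1,0,0,0,0,1,-0.06,-1,0,0,0,0,1,-0.06,-1,0,0,0,0,1,-0.06,-1,0,0,0,0,1,-0.06,-1,0,0,0,0,1,-0.06,-1,0,0,0,0,1,-0.06,-1,0,0,0,0]}}

```text
time_s: 14.45
ee_pos: [0.4939, 0.2451, 0.2239]
tcp_rot: [3.14, 0.001, -0.003]
contact_force: [0.4, -0.3, 0.2]
grip_width: 0.999
```

Call:
{"fn": "servo_tool", "kwargs": {"increments": [1,0,-0.7,0,0,0,0,1,0,0,0.8,0,0,0,1,0,0,0.8,0,0,0,1,0,0,0,0,0,0,1,0,0,0,0,0,0]}}

```text
time_s: 14.95
ee_pos: [0.4947, 0.2617, 0.185]
tcp_rot: [3.14, 0.001, -0.001]
contact_force: [1.3, -0.1, 1.3]
grip_width: 0.999
```

```bash
python3 - <<'E'
from fit import *
s=arm.observe();d=imaging.read_camera("wrist");T=wristT(d,s)
np.savez("w7.npz",img=d["pixels"],T=T)
print(s["ee_pos"],s["tcp_rot"])
b=cv2.resize(d["pixels"],None,fx=1.25,fy=1.25,interpolation=2)
b=cv2.convertScaleAbs(b,alpha=1.6)
cv2.imwrite("pics/w7.png",b[:,:,::-1])
print(np.round(w2px(d,(.493,.263,.038),T),1))
E
```

```text
[0.4946826  0.2616981  0.18504883] [ 3.14019891e+00  1.30502910e-03 -1.07415069e-03]
[316.6 186. ]
```

View pics/w7.png

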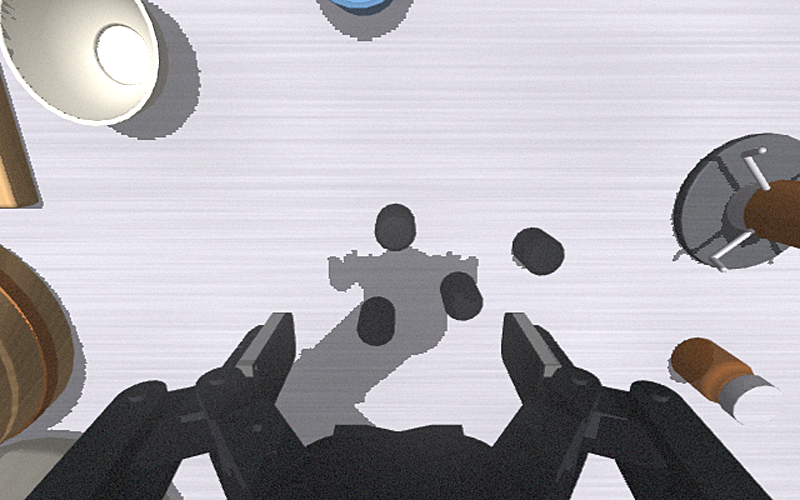

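```bash
cat > capfit.py <<'E'
from fit import *
from scipy.optimize import minimize
def capfit(d,img,T,g):
    g0=w2px(d,(g[0],g[1],.019),T); u0,v0=int(g0[0])-35,int(g0[1])-35
    c=img[v0:v0+70,u0:u0+70].max(2).astype(np.uint8)
    S=4; c=cv2.resize(c,None,fx=S,fy=S,interpolation=cv2.INTER_CUBIC)
    m=(c<46).astype(np.uint8)
    n,l,st,ce=cv2.connectedComponentsWithStats(m); 
    k=1+np.argmin([np.hypot(*(x-140)) for x in ce[1:]]); m=(l==k).astype(np.uint8)
    th=np.linspace(0,2*np.pi,40)
    def hull(p):
        P=[w2px(d,(p[0]+r*np.cos(a),p[1]+r*np.sin(a),z),T) for a in th for r,z in((.018,0),(.018,.036),(.0165,.038))]
        P=(np.array(P)-[u0,v0]+.5)*S-.5
        h=cv2.convexHull(P.astype(np.float32)); r=np.zeros_like(m); cv2.fillConvexPoly(r,np.round(h*16).astype(np.int32),1,shift=4); return r
    f=lambda p:(hull(p)!=m).sum()/m.sum()
    r=minimize(f,g,method="Nelder-Mead",options=dict(initial_simplex=[g,(g[0]+.006,g[1]),(g[0],g[1]+.006)],xatol=1e-4,fatol=1e-4))
    return r.x,r.fun,m.sum()
E
python3 - <<'E'
from capfit import *
z=np.load("w7.npz");d=imaging.read_camera("wrist")
im=z["img"];print(im[170:195,316].max(1),im[150,330].max(),im[210,330].max())
print(capfit(d,im,z["T"],(.493,.262)))
d=imaging.read_camera("top");print(capfit(d,d["pixels"],d["world_from_camera"],(.493,.262)))
E
```

```text
[47 47 45 55 56 51 49 50 56 48 52 47 52 51 47 54 49 51 48 49 49 50 49 43
 52] 144 87
(array([0.49333435, 0.26386885]), np.float64(2.608741554054054), np.uint64(4736))
(array([0.5605, 0.154 ]), np.float64(1.0), np.uint64(18))
```

```bash
sed -i 's/c<46/c<68/' capfit.py; python3 - <<'E'
from capfit import *
z=np.load("w7.npz");d=imaging.read_camera("wrist")
print(capfit(d,z["img"],z["T"],(.493,.262)))
E
```

```text
(array([0.49390778, 0.26413127]), np.float64(0.08545489175290458), np.uint64(15751))
```

Call:
{"fn": "servo_tool", "kwargs": {"increments": [1,-0.03,-0.09,1,0,0,0,1,0,0,1,0,0,0,1,0,0,1,0,0,0,1,0,0,1,0,0,0,1,0,0,1,0,0,0,1,0,0,1,0,0,0,1,0,0,0.6,0,0,0,1,0,0,0.4,0,0,0,1,0,0,0.16,0,0,0,1,0,0,0,0,0,0], "squeeze": 60}}

```text
time_s: 16.15
ee_pos: [0.4941, 0.2644, 0.0065]
tcp_rot: [-3.141, -0.001, -0.001]
contact_force: [0.4, -0.4, -0.5]
grip_width: 1.002
```

```bash
python3 - <<'E'
from h import *
s=arm.observe();d=imaging.read_camera("wrist")
print(s["ee_pos"],s["contact_force"])
cv2.imwrite("pics/w8.png",cv2.convertScaleAbs(d["pixels"],alpha=1.8)[:,:,::-1])
E
```

```text
[0.49410895 0.26440846 0.00653369] [ 0.37988234 -0.43724358 -0.47771486]
```

View pics/w8.png

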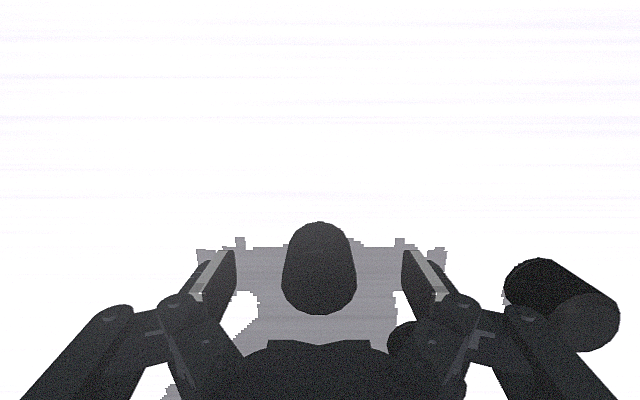

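Call:
{"fn": "servo_tool", "kwargs": {"increments": [-1,0,0,0,0,0,0,-1,0,0,0,0,0,0,-1,0,0,0,0,0,0,-1,0,0,0,0,0,0,-1,0,0,0,0,0,0,-1,0,0,0,0,0,0,-1,0,0,0,0,0,0,-1,0,0,0,0,0,0,-1,0,0,0,0,0,0,-1,0,0,0,0,0,0], "squeeze": 100}}

```text
time_s: 17.2
ee_pos: [0.4943, 0.2646, 0.0072]
tcp_rot: [-3.141, -0.002, -0.002]
contact_force: [-1.3, 0.5, 5.6]
grip_width: 0.387
```

Call:
{"fn": "servo_tool", "kwargs": {"increments": [-1,0,0,-0.3,0,0,0,-1,0,0,-0.7,0,0,0,-1,0,0,-1,0,0,0,-1,0,0,-1,0,0,0,-1,0,0,-1,0,0,0,-1,0,0,-1,0,0,0,-1,0,0,-1,0,0,0,-1,0,0,-0.6,0,0,0,-1,0,0,0,0,0,0]}}

```text
time_s: 18.1
ee_pos: [0.4947, 0.265, 0.1738]
tcp_rot: [-3.138, -0.002, -0.006]
contact_force: [-0.9, 0.1, -0.7]
grip_width: 0.391
```

```bash
python3 - <<'E'
from h import *
s=arm.observe();d=imaging.read_camera("wrist")
print(s["ee_pos"],s["contact_force"],s["tcp_rot"])
cv2.imwrite("pics/w9.png",cv2.convertScaleAbs(d["pixels"],alpha=1.8)[:,:,::-1])
E
```

```text
[0.49473316 0.26501251 0.17381499] [-0.93810758  0.13793376 -0.71499421] [-3.13813814e+00 -1.62558875e-03 -6.17698507e-03]
```

View pics/w9.png

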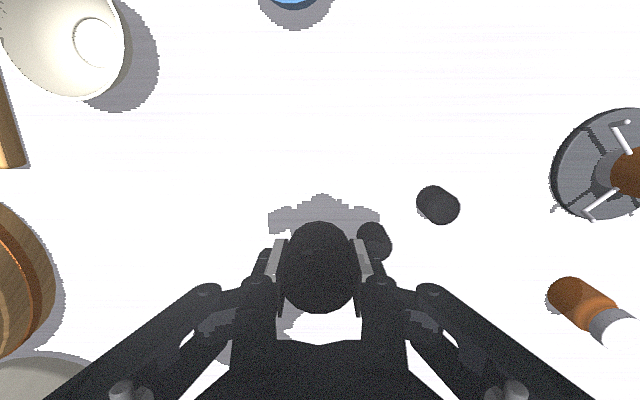

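Call:
{"fn": "servo_tool", "kwargs": {"increments": [-1,0.05,0.5,0,0,0,0,-1,0.06,1,0,0,0,0,-1,0.06,1,0,0,0,0,-1,0.06,1,0,0,0,0,-1,0.06,1,0,0,0,0,-1,0.06,1,0,0,0,0,-1,0.06,1,0,0,0,0,-1,0.06,1,0,0,0,0,-1,0.06,1,0,0,0,0,-1,0.06,1,0,0,0,0,-1,0.06,1,0,0,0,0,-1,0.06,1,0,0,0,0]}}

```text
time_s: 19.35
ee_pos: [0.5104, -0.0251, 0.1697]
tcp_rot: [3.141, 0.0, -0.006]
contact_force: [-0.1, -0.3, -0.4]
grip_width: 0.385
```

Call:
{"fn": "servo_tool", "kwargs": {"increments": [-1,0,0.9,0,0,0,0,-1,0,0.4,0,0,0,0,-1,0,0,0,0,0,0,-1,0,0,0,0,0,0]}}

```text
time_s: 19.75
ee_pos: [0.5114, -0.0557, 0.1707]
tcp_rot: [-3.142, -0.001, 0.002]
contact_force: [-0.3, 0.7, -0.5]
grip_width: 0.387
```

```bash
python3 - <<'E'
from fit import *
s=arm.observe();d=imaging.read_camera("wrist");T=wristT(d,s);c=imaging.read_camera("scene")
print(s["ee_pos"],plate(d,d["pixels"],T,(.512,-.056)))
a=cv2.resize(c["pixels"][120:240,230:370],None,fx=4,fy=4,interpolation=2)
b=cv2.resize(d["pixels"][80:340,200:440],None,fx=2.2,fy=2.2,interpolation=2)
cv2.imwrite("pics/w10.png",cv2.convertScaleAbs(b,alpha=1.6)[:,:,::-1]);cv2.imwrite("pics/s10.png",cv2.convertScaleAbs(a,alpha=1.8)[:,:,::-1])
E
```

```text
[ 0.51140309 -0.05572844  0.17070561] (array([ 0.51222619, -0.05574482,  0.06148678]), np.float64(0.00020734765729111745), 104)
```

View pics/w10.png

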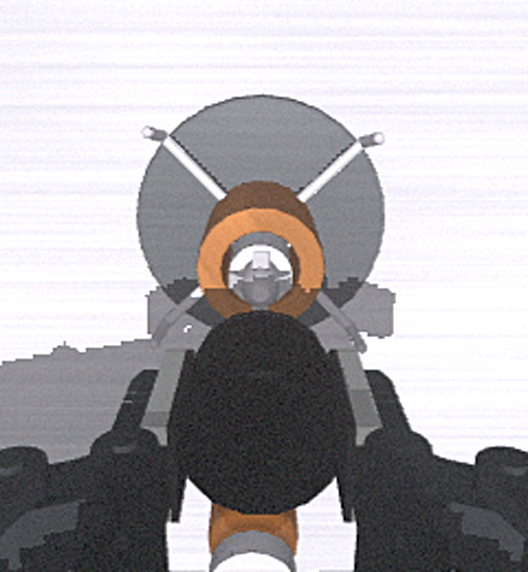

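View pics/s10.png

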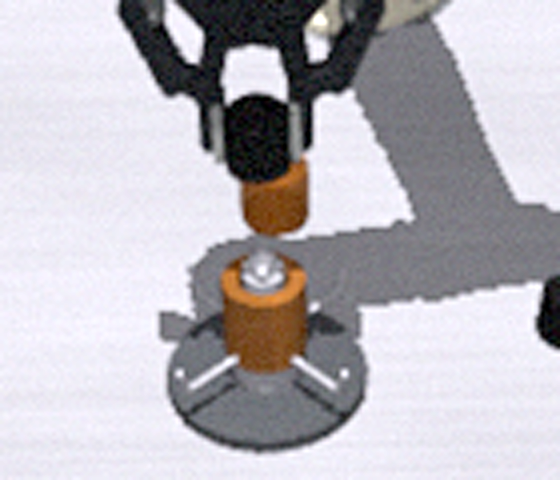

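The cap is centred over the stud, and the collar is seated on the step. Lowering to just above the catches.

Call:
{"fn": "servo_tool", "kwargs": {"increments": [-1,0.03,0,0.4,0,0,0,-1,0,0,0.6,0,0,0,-1,0,0,0.6,0,0,0,-1,0,0,0.4,0,0,0,-1,0,0,0.25,0,0,0,-1,0,0,0.2,0,0,0,-1,0,0,0.1,0,0,0,-1,0,0,0,0,0,0], "squeeze": 120}}

```text
time_s: 20.65
ee_pos: [0.5127, -0.0557, 0.1075]
tcp_rot: [3.142, 0.001, 0.0]
contact_force: [0.4, 0.5, -0.5]
grip_width: 0.381
```

Call:
{"fn": "servo_tool", "kwargs": {"increments": [-1,0,0,0.1,0,0,0,-1,0,0,0.1,0,0,0,-1,0,0,0,0,0,0]}}

```text
time_s: 20.95
ee_pos: [0.5129, -0.0557, 0.1031]
tcp_rot: [3.142, 0.002, 0.001]
contact_force: [-1.2, 1.4, 2.4]
grip_width: 0.386
```

Call:
{"fn": "servo_tool", "kwargs": {"increments": [-1,0,0,0.08,0,0,0,-1,0,0,0.08,0,0,0,-1,0,0,0,0,0,0]}}

```text
time_s: 21.25
ee_pos: [0.5131, -0.0558, 0.0995]
tcp_rot: [-3.141, -0.002, -0.003]
contact_force: [-0.6, 0.5, 1.6]
grip_width: 0.381
```

Call:
{"fn": "servo_tool", "kwargs": {"increments": [-1,0,0,0.08,0,0,0,-1,0,0,0.08,0,0,0,-1,0,0,0,0,0,0]}}

```text
time_s: 21.55
ee_pos: [0.5123, -0.0557, 0.0952]
tcp_rot: [3.141, 0.002, -0.002]
contact_force: [-3.5, 1.0, 8.5]
grip_width: 0.385
```

Call:
{"fn": "servo_tool", "kwargs": {"increments": [-1,0,0,0.08,0,0,0,-1,0,0,0.08,0,0,0,-1,0,0,0,0,0,0]}}

```text
time_s: 21.85
ee_pos: [0.5124, -0.0558, 0.095]
tcp_rot: [3.14, 0.004, 0.0]
contact_force: [-12.3, 4.9, 31.5]
grip_width: 0.384
```

```bash
python3 - <<'E'
from fit import *
s=arm.observe();d=imaging.read_camera("wrist");c=imaging.read_camera("scene")
print(s["ee_pos"],s["contact_force"])
a=cv2.resize(c["pixels"][140:230,240:350],None,fx=6,fy=6,interpolation=2)
b=cv2.resize(d["pixels"][150:340,220:420],None,fx=3,fy=3,interpolation=2)
cv2.imwrite("pics/w11.png",cv2.convertScaleAbs(b,alpha=2.2)[:,:,::-1]);cv2.imwrite("pics/s11.png",cv2.convertScaleAbs(a,alpha=2)[:,:,::-1])
E
```

```text
[ 0.51244789 -0.05577153  0.09504679] [-12.28476275   4.86255529  31.52154666]
```

View pics/w11.png

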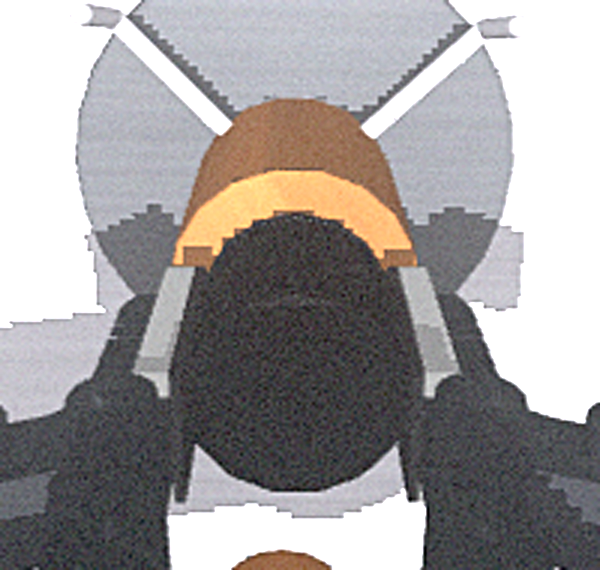

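View pics/s11.png

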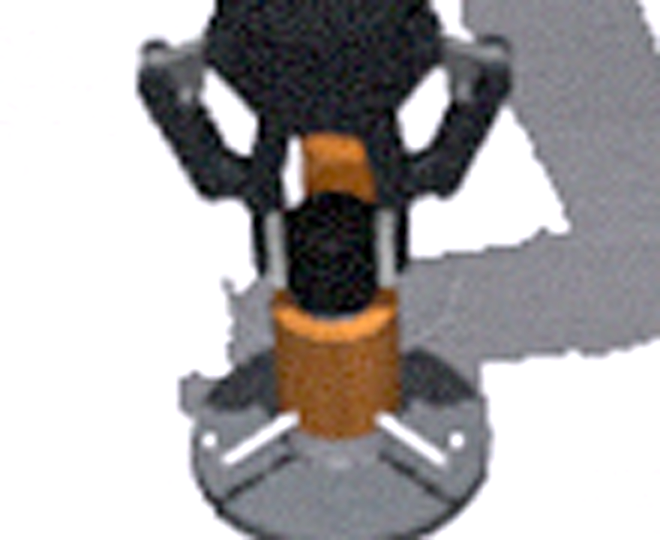

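Call:
{"fn": "servo_tool", "kwargs": {"increments": [-1,-0.03,0,-0.03,0,0,0,-1,0,0,0,0,0,0,-1,0,0,0,0,0,0,-1,0,0,0,0,0,0,-1,0,0,0,0,0,0]}}

```text
time_s: 22.45
ee_pos: [0.5124, -0.0558, 0.0951]
tcp_rot: [3.141, 0.004, 0.003]
contact_force: [-8.2, 3.4, 26.1]
grip_width: 0.379
```

```bash
python3 - <<'E'
from fit import *
s=arm.observe();d=imaging.read_camera("wrist");T=wristT(d,s);t=imaging.read_camera("top")
s2=arm.observe();print(s["ee_pos"],s["contact_force"],s2["contact_force"],s["moment"],s["grip_width"])
z=[np.load("w7.npz")]
# cap outline lower edge in w/ hand
im=d["pixels"].max(2); print("cap bottom col319:",[int(x) for x in im[305:320,319]])
cv2.imwrite("pics/t12.png",cv2.convertScaleAbs(t["pixels"],alpha=1.5)[:,:,::-1])
E
```

```text
[ 0.5123638  -0.0557753   0.09510546] [-8.24981369  3.41819456 26.0882117 ] [-9.0257041   3.00533507 25.77479333] [ 1.0471489   2.72985104 -0.00876226] 0.3788036639525599
cap bottom col319: [30, 32, 37, 36, 30, 31, 35, 22, 19, 99, 92, 88, 88, 87, 92]
```

View pics/t12.png

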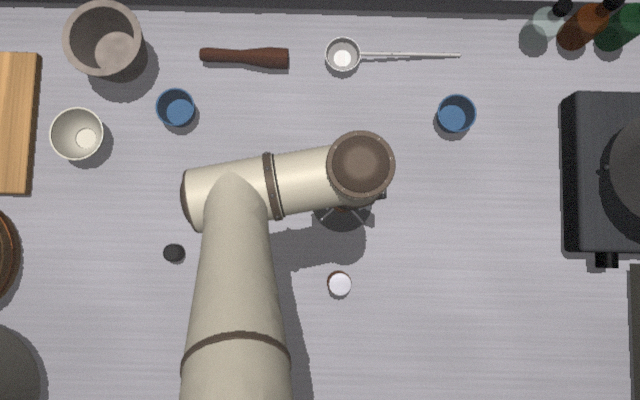

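The push is steady at 26 N, the TCP is at the seated height (0.095 = 0.088 + 0.007), and the cap hasn't slipped in the grip. The other things in view are where they were. Handing in.

```bash
python3 -c "
from bench import arm
print(arm.sign_off()); print(arm.observe()['contact_force'])"
```

```text
the job is handed in; nothing more can be done
None
the job is handed in; nothing more can be done
```

The stand is assembled and handed in. The collar sits on the step, and the cap is pressed fully home, with the hand still holding it down at about 26 N. The job took about 22.5 s of the 67 s allowed.

- **Collar:** I slid it over the shaft. It landed on the step at the expected height, 30 mm above where I picked it up, and pictures afterwards show it seated.
- **Cap:** I used the one farthest from the base, 0.558 m away against 0.49 m or less for the other three. Pressed down, it hit a hard stop at tool height 0.095 m, the height worked out for a fully seated cap. It had not slipped in the grip.
- **Click:** I did not see the click as a distinct force peak, because readings come only at the end of each move. I infer it from the drop in force past the catches followed by the hard stop at the seated height.
- **Forces:** The push peaked at about 32 N, and I eased it to 26 N before handing in. A sideways force of about 9 N remains at the wrist.
- **Other things on the table:** Everything visible in the last top view was unmoved. The arm hid two of the look-alike caps in that view, so I could not recheck those.

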